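Hold the bevelled offcut in the corner of the fence board

TASK

On the plywood fence board, close the gaps: bring the loose bevelled wooden offcut flush against the long fence, bevel still facing away from the fence, and butt its end flush against the fixed stop block. Then press it with one steady diagonal push (the bevel is made for it), so that it is held firmly against the fence and down on the board at once, and finish while still pushing: do not let go. Leave the printed gear on the board and the other things on the table where they are.

Things in the scene. Friction and masses are not known exactly. Their poses are not given: they have to be found in the camera images.
- fence_board: Fixed plywood board on the table, 170 (x) x 340 (y) mm, its upper side 15 mm above the table. Origin: on the table under the board's centre; +x points to the long fence on the far edge, y runs along the fence, z up. Turned up to 0.18 rad from the world axes.
- deck: The plywood plate of that board, on which the offcut slides; same origin and axes as fence_board; its top is at z = 15 mm in that frame, its edges at x = -85 and +85, y = -170 and +170 mm.
- fence: Fixed wooden fence along the board's far edge, 340 mm long, 20 mm thick, standing 35 mm above the deck. Origin: at the foot of its inner (near) face, at mid-length, on the deck's top (65 mm in +x and 15 mm up from fence_board's origin); axes as fence_board, so the inner face is x = 0 and the offcut lies at x < 0.
- stop_block: Square-edged wooden block fixed on the deck at the left or the right end of the fence (either may be drawn), 70 (x) x 40 (y, along the fence) x 40 mm high, less than 3 mm from the fence. Origin: centre of its underside, on the deck; axes as fence_board. The offcut is butted against whichever of its two y faces (20 mm from the origin) looks at the board's middle.
- offcut_center (a point): Centre (half-way up) of the loose wooden offcut, 50 (x) x 80 (y, long way) x 40 mm high. Axes: +x towards the fence, z up. Its upper -x edge (away from the fence) is cut off by a 45 degree bevel, 20 mm down and 20 mm in, along the whole length; the -x face is upright only in its lower 20 mm. The middle of the bevel is at x = -15, z = +10 mm from this point.
- bevel_middle (a point): Middle of the bevel's face on that offcut: 15 mm in -x and 10 mm up from its centre, same axes; the face looks along -x and +z.
- offcut: The same offcut, 0.1 to 0.18 kg; origin at the centre of its underside, same axes. It starts flat on the deck, centre 45 to 70 mm from the fence face, well short of the stop block, turned up to 0.3 rad; it slides easily (friction about 0.3). Seated, its centre is 25 mm from the fence face, 20 mm above the deck, and 60 mm along the fence from the stop block's origin.
- pinion: Printed toothed gear (pinion), 37 mm across, 16 mm high, lying on the deck at the end of the fence opposite to the stop block; loose, leave it there. Origin: centre of its underside.
- glue_stick: Upright glue stick, 28 mm across, 96 mm high, on the table behind the fence. Leave it there. Origin: centre of its underside.
- marker: Marker pen 135 mm long, 16 mm high, lying on the table in front of the board. Leave it there. Origin: centre of its underside.
- screwdriver: Screwdriver 170 mm long, 25 mm high, lying on the table to the right. Leave it there. Origin: centre of its underside.
Not all that is in view belongs to the job. What is shaped like the offcut but purple or turquoise is not meant.

How it is judged:
On the way:
1. the offcut is seated in the corner: flush with the fence and butted against the stop block, flat on the deck ((y of offcut_center in the frame of stop_block between 0.056 and 0.0625 m or y of offcut_center in the frame of stop_block between -0.0625 and -0.056 m) and x of offcut_center in the frame of fence above -0.0275 m and z of offcut_center in the frame of fence below 0.0225 m and angle between the y axis of offcut_center and the y axis of fence, either way round below 0.035 rad and x of bevel_middle in the frame of fence below -0.033 m and angle between offcut_center's own z axis and vertical below 0.04 rad), for 0.1 s.
At the end, for the whole second after the job is handed in: Through the last second, robot still pushing: offcut flat on the deck and at rest, bevel away from the fence, within 2.5 mm of fence and stop block, square to the fence within 0.035 rad, pressed on the fence with over 3 N and on the deck with over 5 N by the robot's push (over 4 N) (all of step 1 and contact force between offcut and fence above 3 N and contact force between offcut and deck above 5 N and (contact force between offcut and the fingers above 4 N or contact force between offcut and the arm above 4 N) and linear speed of offcut below 0.02 m/s); the arm keeps its last pose, push and grip.
It fails at once if the printed gear or another bystander was moved by more than 20 mm (distance of any of pinion, glue_stick, marker, screwdriver from where it was at the start of the episode above 0.02 m).
It also fails if it takes over 58 s, if anything falls off the work surface, if the arm or the gripper's body presses on something with over 40 N, if the wrist force passes 120 N, or if a joint passes its speed limit or range.

ROBOT

A 7-joint arm with a two-finger parallel gripper is mounted at the origin on a cart in front of the work surface, level with it; the furniture and walls round the work are solid. World frame = base frame: x ahead of the robot, y to its left, z up, the work surface at z = 0. Lengths are in m, angles in rad, forces in N, time in s.
With the tool pointing down it reaches from about 0.35 to 0.9 m from the base axis. Payload 8.1 kg.
Tool frame: the origin (TCP) lies between the finger pads; the fingertips stand ahead of it and the grasp point (between the pads) lies 3 mm ahead of it (r.tip_reach is the z of the fingertips in the tool frame, in m); z points along the fingers, y is the line along which they close (so a half turn about z gives the same grasp; the last joint's range is limited). The gripper opens to 85 mm and grips with 20 to 120 N. Pads are 22 mm wide; open, the fingers measure 114 mm over their backs; the gripper's body (76 mm by 85 mm) begins 54 mm behind the grasp point. The pads swing forward as they close: fully open they stand 13 mm farther back than shut.
Start: joints at [1.236, 0.434, 0.025, 1.573, -0.012, 1.134, -0.075], TCP at [0.144, -0.608, 0.253] pointing down, gripper open.
Joint ranges: [-2.62, 2.62], [-0.44, 2.09], [-1.27, 1.32], [0.08, 2.57], [-1.32, 4.46], [0.12, 2], [-2.74, 2.74]. Speed limits (rad/s): [2.22, 2.22, 3.01, 3.01, 3.14, 3.14, 3.14].

INTERFACE

Orientations are given as a unit quaternion [x, y, z, w].
In Python, from rig import r gives the robot as it stands.
- The arm moves only by the tool carry_out, never from a script. Its arguments are lists of equal length, an entry for each row: "linear": the shift along the tool's x, y, z in m, a list of three; "rot": the turn, a rotation vector about the tool's x, y, z in rad, a list of three; "jaw": the gripper's target within -1 to 1 (fully open at 1, half-way at 0, shut at -1). A call has 1 to 10 rows; each row shifts and turns the commanded pose from where the row before left it, along the tool's axes as they then stand; what a row does not reach is not made up. A row lasts 1/10 s, in which the tool goes at most 50 mm and 8.59 degrees, less where a joint would pass 70% of its speed; a pose out of reach is approached as far as the arm can. A call with a gripper value outside its range is refused whole. The fingers move at their own pace and stop on an object; the grip force is fixed at half the most. Time passes only in rows, so rows that do not move let the fingers close. It gives the time, the measured TCP pose, the force, the opening and the grip force at its end, in the units of the state.
- r.read_state(): the state, without advancing time (a new reading comes with each control period).
- r.capture(name): name is "scene" or "top" or "wrist"; returns the picture (420x560x3 uint8, blue, green, red); there is no depth.
- r.camera_params(name): a dict with "K" (3x3 intrinsics, pixels), "distortion" ([k1, k2, p1, p2, k3] as OpenCV has them; the pictures are not rectified), "camera_from_world" (4x4, takes a point from world to camera coordinates). Camera axes: x right, y down, z forward; pixel columns grow to the right and rows downward; lengths in m; the calibration is good to about 2 mm. A picture is of the moment at which its call begins: read the wrist's pose just before it. camera_params takes no time and is no camera call; for the wrist camera it gives the pose at the moment of the call.
- r.job_done(): hands the job in; it is judged then, once.
Trained networks look in the newest picture that a camera, given by its name, has taken for a name from the list of things; names that differ only in an ending like _2 or _b are one class to them, and where a whole thing is asked for, a point or a joint stands for the part that bears it (a point fixed in the world has none). Each returns a list of dicts, best first, with "conf" (0 to 1); they miss things now and then, are a little off and sometimes report something else, mostly with a low value. They report only what shows in the picture. A call takes as long as a camera call. They do not tell look-alikes from the thing itself.
- r.spot_in(camera, target): "extent" ([left, top, width, height] in pixels, round what is visible of it).
- r.spot_point(camera, target): "point" ([column, row] in pixels: a listed point, or the origin of a listed thing).
The state is a dict: "time": time; "joint_pos": joint angles; "dq": joint speeds; "joint_efforts": joint torques, N m; "tcp_pos": TCP position; "tcp_rot": TCP orientation; "contact_force": force on the tool from outside, world axes, zero at the start; "wrist_torque": the same for the moment, N m; "grip_width": finger opening in m; "grasp_force": force on a finger pad.
Only numpy, scipy, OpenCV 4.12 (cv2) and the standard library are available. Lean on these libraries where they do the work, as an engineer would, in place of code of your own. Each camera call takes 0.05 s, during which the arm holds its last target. There are 200 camera calls.

## Working session

There is one attempt and no reset: what is moved stays moved. The work goes in short steps, Python scripts to look and compute and a tool call to move; the robot and the scene stay as the last step left them, time stands still between calls to the robot, and variables do not carry over. Pictures are saved under pics/ and viewed, at most 10 in all, crops included, and the job is handed in when it is done.

Besides the shell and the picture viewer there is one more tool, called as name(argument=value, ...), one argument or row to a line, values as JSON. carry_out: Moves the arm, as the interface text tells. Its arguments: {"type":"object","properties":{"linear":{"type":"array","items":{"type":"array","items":{"type":"number"}}},"rot":{"type":"array","items":{"type":"array","items":{"type":"number"}}},"jaw":{"type":"array","items":{"type":"number"}}},"required":["linear","rot","jaw"]}

```bash
mkdir -p pics; ls; python3 - <<'E'
from rig import r
import cv2,numpy as np
for c in("scene","top"):
    im=r.capture(c); cv2.imwrite(f"pics/{c}0.png",im)
    for t in("offcut","stop_block","fence","pinion","fence_board"):
        print(c,t,[(np.round(d['extent']),round(d['conf'],2)) for d in r.spot_in(c,t)][:4])
    for t in("offcut_center","bevel_middle","stop_block","fence","fence_board","pinion"):
        print(c,t,[(np.round(d['point'],1),round(d['conf'],2)) for d in r.spot_point(c,t)][:4])
s=r.read_state();print(s,r.tip_reach)
E
```

```text
pics
scene offcut [(array([308., 180.,  27.,  34.]), 0.88), (array([296., 151.,  18.,  30.]), 0.86), (array([206., 240.,  27.,  38.]), 0.62), (array([230., 206.,  30.,  23.]), 0.61)]
scene stop_block [(array([232., 203.,  27.,  29.]), 0.56), (array([207., 242.,  27.,  37.]), 0.52), (array([159., 202., 127., 129.]), 0.32)]
scene fence [(array([158., 201.,  79.,  99.]), 0.96)]
scene pinion [(array([174., 295.,  18.,  14.]), 0.75)]
scene fence_board [(array([158., 201., 128., 129.]), 0.74)]
scene offcut_center [(array([306.7, 162.8]), 0.69), (array([321.8, 192.3]), 0.66), (array([219.2, 260.1]), 0.63), (array([245.4, 221. ]), 0.58)]
scene bevel_middle [(array([329.2, 194.5]), 0.93), (array([300.5, 163.3]), 0.73)]
scene stop_block [(array([247.8, 223.1]), 0.68)]
scene fence [(array([204.2, 254.3]), 0.93), (array([246. , 223.1]), 0.53), (array([188.9, 261.4]), 0.18)]
scene fence_board [(array([229.3, 267.4]), 0.59)]
scene pinion [(array([187.1, 302.6]), 0.45)]
top offcut [(array([313., 217.,  24.,  16.]), 0.76), (array([200., 188.,  31.,  23.]), 0.69), (array([336., 185.,  27.,  23.]), 0.
[... 737 characters left out ...]
([ 1.23642477,  0.43449395,  0.02502713,  1.57321597, -0.01156529,
        1.13399315, -0.07512649]), 'dq': array([ 0.00126656, -0.00046538,  0.00069088,  0.00137964, -0.00065779,
        0.00045647, -0.00111653]), 'joint_efforts': array([ 1.13939062e-03, -6.70288897e+01,  1.02381606e+00, -3.16554809e+01,
        1.52666151e-02,  2.24136107e-03,  3.01492514e-05]), 'tcp_pos': array([ 0.14351372, -0.60830819,  0.25332074]), 'tcp_rot': array([ 9.93299774e-01,  1.15566245e-01, -2.35544070e-05,  2.24182916e-05]), 'contact_force': array([0.96680546, 0.52398105, 0.59318824]), 'wrist_torque': array([ 0.0114975 ,  0.0044943 , -0.00022192]), 'grasp_force': 0.0, 'grip_width': 0.08541730230558477} 0.022
```

```bash
python3 - <<'E'
import cv2,numpy as np
a=cv2.imread("pics/top0.png")[150:290,140:420];b=cv2.imread("pics/scene0.png")[130:340,140:420]
a=cv2.resize(a,(560,280),interpolation=cv2.INTER_CUBIC)
b=cv2.resize(b,(427,320),interpolation=cv2.INTER_CUBIC)
o=np.zeros((600,560,3),np.uint8);o[:280]=a;o[280:,:427]=b
cv2.imwrite("pics/both.png",o)
E
```

```text
(no output)
```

View pics/both.png

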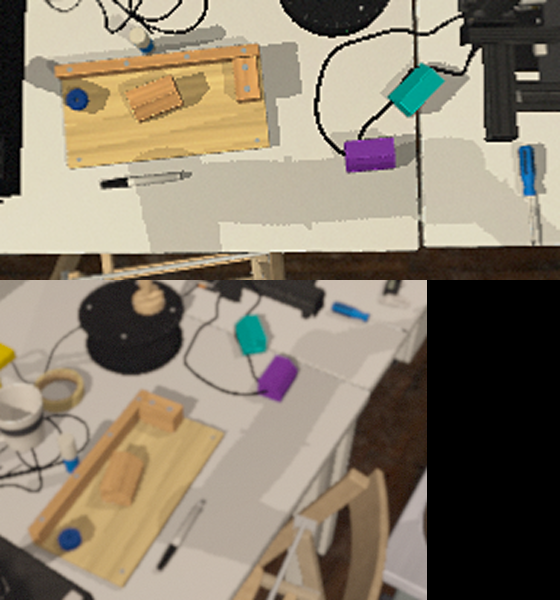

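The loose wooden offcut is at about top (217,199) / scene (219,260). The look-alikes are purple at top (325,227) and turquoise at top (347,194), so I'm choosing the wooden one on the board. The stop block is at the fence's right end, top (264,191), and the gear is at the left end.

```bash
cat > h.py <<'E'
import cv2,numpy as np
from rig import r
from scipy.spatial.transform import Rotation as R
def ray(cp,px):
    u=cv2.undistortPoints(np.array([[px]],float),np.array(cp["K"]),np.array(cp["distortion"]))[0,0]
    M=np.array(cp["camera_from_world"]);d=M[:3,:3].T@np.array([u[0],u[1],1]);o=-M[:3,:3].T@M[:3,3];return o,d
def at(cp,px,z):
    o,d=ray(cp,px);return o+d*(z-o[2])/d[2]
def proj(cp,P):
    M=np.array(cp["camera_from_world"]);P=np.atleast_2d(P).astype(float)
    return cv2.projectPoints(P,cv2.Rodrigues(M[:3,:3])[0],M[:3,3],np.array(cp["K"]),np.array(cp["distortion"]))[0][:,0]
def board(p,P): # board pose x,y,th ; P in board frame
    c,s=np.cos(p[2]),np.sin(p[2]);P=np.atleast_2d(P);return np.c_[p[0]+c*P[:,0]-s*P[:,1],p[1]+s*P[:,0]+c*P[:,1],P[:,2]]
E
python3 - <<'E'
from h import *
cp=r.camera_params("top")
for n,px,z in[("boardNL",(174,233),.015),("boardNR",(275,223),.015),("fenceTL",(168,183.5),.05),("fenceTR",(269,172.5),.05),("offc",(219.4,202.5),.035),("stop",(264.2,191),.015),("stoptop",(263,184),.055),("fenceorg",(220,185.1),.015),("board",(223.9,202.3),0),("pinion",(178.5,199.5),.031),("offc scene",(219.2,260.1),.035)]:
    print(n,at(r.camera_params("scene") if "scene" in n else cp,px,z).round(3))
w=r.camera_params("wrist");s=r.read_state()
M=np.linalg.inv(np.array(w["camera_from_world"]));Rt=R.from_quat(s["tcp_rot"]).as_matrix()
print("cam in tool",Rt.T@(M[:3,3]-s["tcp_pos"]),"\n",(Rt.T@M[:3,:3]).round(3),np.array(w["K"]).round(1),"\nRtool\n",Rt.round(3))
E
```

```text
boardNL [0.456 0.4   0.015]
boardNR [0.486 0.061 0.015]
fenceTL [0.618 0.414 0.05 ]
fenceTR [0.65  0.079 0.05 ]
offc [0.554 0.245 0.035]
stop [0.595 0.097 0.015]
stoptop [0.611 0.098 0.055]
fenceorg [0.617 0.247 0.015]
board [0.56  0.235 0.   ]
pinion [0.567 0.383 0.031]
offc scene [0.565 0.256 0.035]
cam in tool [ 0.06656697 -0.00052581 -0.12052019] 
 [[ 0.    -0.965 -0.263]
 [ 1.     0.    -0.001]
 [ 0.001 -0.263  0.965]] [[291.5   0.  274.1]
 [  0.  291.5 209.6]
 [  0.    0.    1. ]] 
Rtool
 [[ 0.973  0.23  -0.   ]
 [ 0.23  -0.973 -0.   ]
 [-0.     0.    -1.   ]]
```

carry_out(
  linear=[
    [0.036,-0.018,-0.008],
    [0.036,-0.018,-0.008],
    [0.036,-0.018,-0.008],
    [0.036,-0.018,-0.008],
    [0.036,-0.018,-0.008],
    [0.036,-0.018,-0.008],
    [0.036,-0.018,-0.008],
    [0.036,-0.018,-0.008],
    [0.036,-0.018,-0.008],
    [0.036,-0.018,-0.008],
  ],
  rot=[
    [0,0,0.014],
    [0,0,0.014],
    [0,0,0.014],
    [0,0,0.014],
    [0,0,0.014],
    [0,0,0.014],
    [0,0,0.014],
    [0,0,0.014],
    [0,0,0.014],
    [0,0,0.014],
  ],
  jaw=[-1,-1,-1,-1,-1,-1,-1,-1,-1,-1],
)

```text
time: 2.2
tcp_pos: [0.4691, -0.3695, 0.3338]
tcp_rot: [0.999, 0.046, 0.0, 0.0]
contact_force: [-0.1, -0.6, 0.3]
grip_width: 0.0002
grasp_force: 0.0
```

carry_out(
  linear=[
    [0.014,-0.046,0],
    [0.014,-0.046,0],
    [0.014,-0.046,0],
    [0.014,-0.046,0],
    [0.014,-0.046,0],
    [0.014,-0.046,0],
    [0.014,-0.046,0],
    [0.014,-0.046,0],
    [0.014,-0.046,0],
    [0.014,-0.046,0],
  ],
  rot=[
    [0,0,0],
    [0,0,0],
    [0,0,0],
    [0,0,0],
    [0,0,0],
    [0,0,0],
    [0,0,0],
    [0,0,0],
    [0,0,0],
    [0,0,0],
  ],
  jaw=[-1,-1,-1,-1,-1,-1,-1,-1,-1,-1],
)

```text
time: 3.2
tcp_pos: [0.5654, 0.1021, 0.3336]
tcp_rot: [0.999, 0.046, 0.0, 0.0]
contact_force: [1.6, 0.2, 0.1]
grip_width: 0.0004
grasp_force: 0.0
```

carry_out(
  linear=[
    [0.015,-0.045,0],
    [0.015,-0.045,0],
    [0.014,-0.04,0],
    [0,0,0],
    [0,0,0],
  ],
  rot=[
    [0,0,0],
    [0,0,0],
    [0,0,0],
    [0,0,0],
    [0,0,0],
  ],
  jaw=[-1,-1,-1,-1,-1],
)

```text
time: 3.7
tcp_pos: [0.5969, 0.235, 0.3328]
tcp_rot: [0.999, 0.047, -0.0, 0.0]
contact_force: [0.3, -0.7, 0.2]
grip_width: 0.0002
grasp_force: 0.0
```

```bash
python3 - <<'E'
from h import *
s=r.read_state();cp=r.camera_params("wrist");im=r.capture("wrist");cv2.imwrite("pics/w1.png",im)
import pickle;pickle.dump(cp,open("w1.pkl","wb"))
print(s["tcp_pos"],s["contact_force"])
for t in("offcut_center","bevel_middle","stop_block","fence","fence_board","pinion"):
    print(t,[(np.round(d['point'],1),round(d['conf'],2)) for d in r.spot_point("wrist",t)][:3])
E
```

```text
[0.59693374 0.23501789 0.33275193] [ 0.31005182 -0.74574862  0.19783631]
offcut_center [(array([260.4, 196.9]), 0.81), (array([533. , 212.4]), 0.73), (array([468.3, 271. ]), 0.69)]
bevel_middle [(array([262.2, 205.5]), 0.81), (array([529.2, 210.5]), 0.72), (array([471.4, 279.8]), 0.7)]
stop_block [(array([361.2, 181.6]), 0.75)]
fence [(array([267. , 159.7]), 0.83)]
fence_board [(array([266.7, 198.9]), 0.98)]
pinion [(array([174.9, 184.9]), 0.58)]
```

View pics/w1.png

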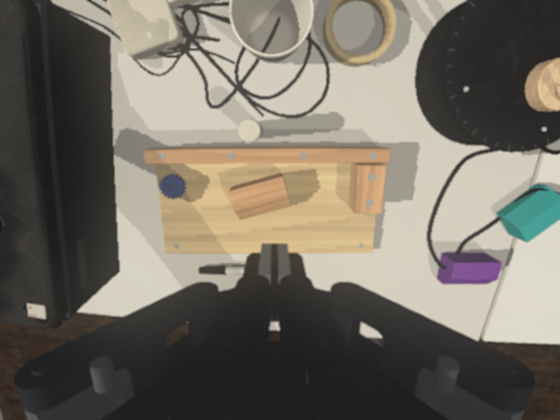

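```bash
cat > fit.py <<'E'
from h import *
import pickle
from scipy.optimize import least_squares
cp=pickle.load(open("w1.pkl","rb"))
def boxp(x0,x1,y0,y1,z):return [[x0,y0,z],[x1,y0,z],[x1,y1,z],[x0,y1,z]]
E
python3 - <<'E'
from fit import *
P=np.array([[-.085,.17,.015],[-.085,-.17,.015],[.085,.17,.05],[.085,-.17,.05],[.065,.17,.05],[.065,-.17,.05]])
px=np.array([[166,253],[374,252],[146,150],[389,149],[146,163],[389,162]])
f=lambda p:(proj(cp,board(p,P))-px).ravel()
b=least_squares(f,[.556,.236,.09]).x;print(b,f(b).round(1))
im=cv2.imread("pics/w1.png")[135:265,135:400];im=cv2.resize(im,None,fx=3,fy=3,interpolation=cv2.INTER_CUBIC)
def draw(pts,c):
    q=((proj(cp,pts)-[135,135]+.5)*3*8).astype(int);cv2.polylines(im,[q],True,c,1,cv2.LINE_AA,3)
draw(board(b,boxp(-.085,.085,-.17,.17,.015)),(0,0,255))
draw(board(b,boxp(.065,.085,-.17,.17,.05)),(255,0,0))
draw(board(b,boxp(-.005,.065,-.16,-.12,.055)),(0,255,0))
print("stop",[at(cp,q,.055) for q in [(350,163),(355,212),(383,212)]])
np.save("b.npy",b);cv2.imwrite("pics/w1z.png",im)
E
```

```text
[0.55410299 0.2402632  0.10014162] [-0.6  0.6 -0.8  0.6 -2.4 -0.6  2.8 -1.2 -0.7  1.   1.4  0.5]
stop [array([0.62995028, 0.13498414, 0.055     ]), array([0.56202057, 0.11668817, 0.055     ]), array([0.56581169, 0.0765459 , 0.055     ])]
```

View pics/w1z.png

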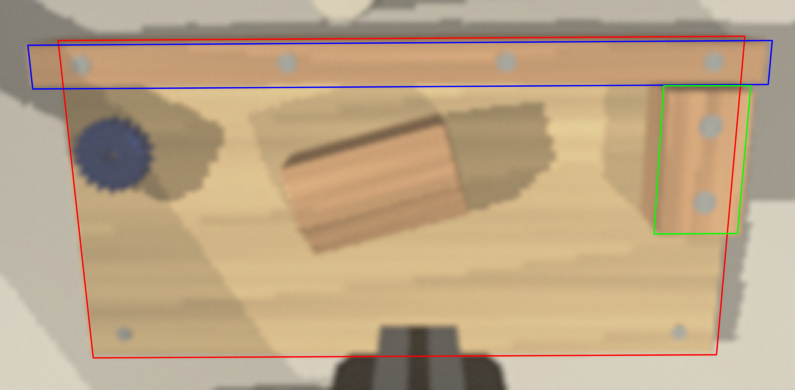

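```bash
cat > off.py <<'E'
from fit import *
b=np.load("b.npy")
def tob(p):
    c,s=np.cos(b[2]),np.sin(b[2]);d=np.array(p)[:2]-b[:2];return np.array([c*d[0]+s*d[1],-s*d[0]+c*d[1]])
def fitoff(cp,px,P,x0=(0.01,0,0)):
    # offcut centre x,y,th in board frame; P local (z above deck)
    f=lambda p:(proj(cp,board(b,board(p,np.array(P)+[0,0,.015])))-px).ravel()
    s=least_squares(f,x0);return s.x,f(s.x)
E
python3 - <<'E'
from off import *
z=np.array([[283,165],[442,120],[315,253],[468,208]])/3+135-.5
P=[[.025,.04,.04],[.025,-.04,.04],[-.025,.04,.02],[-.025,-.04,.02]]
x,res=fitoff(cp,z,P);print("offcut board",x,res.round(1))
def W(q,z):return board(b,[[q[0],q[1],z]])[0].round(4)
print("centre world",W(x,.035))
c,s=np.cos(x[2]),np.sin(x[2])
print("near face mid",x[0]-.025*c,x[1]-.025*s)
print("pin",tob(at(cp,(172.5,185.5),.031)))
E
```

```text
offcut board [0.01540568 0.01133743 0.27117304] [-1.6  0.2  0.8 -0.5  0.2 -0.3  0.7  0.6]
centre world [0.5683 0.2531 0.035 ]
near face mid -0.008680751681721343 0.004640882910914506
pin [0.03092589 0.14134152]
```

```bash
cat > go.py <<'E'
import sys
from off import *
# python go.py bx by z : shift in tool axes to reach board-frame point with TCP height z
s=r.read_state();t=[float(v) for v in sys.argv[1:4]]
Rm=R.from_quat(s["tcp_rot"]).as_matrix()
print("now board",tob(s["tcp_pos"]).round(4),s["tcp_pos"][2].round(4),"F_board",np.r_[R.from_euler('z',-b[2]).apply(s["contact_force"])].round(1))
print("shift",(Rm.T@(board(b,[t])[0]-s["tcp_pos"])).round(4),"toolx yaw-b",(np.arctan2(Rm[1,0],Rm[0,0])-b[2]).round(4))
E
python3 go.py -.06 .010 .12; python3 -c "
from off import *
print(tob(at(cp,(249,129.5),.096)))"
```

```text
now board [ 0.0423 -0.0119] 0.3336 F_board [-0.1 -0.8  0.6]
shift [-0.1026 -0.0209  0.2136] toolx yaw-b -0.01
[0.1095754 0.0205428]
```

carry_out(
  linear=[
    [-0.0205,-0.0042,0.04],
    [-0.0205,-0.0042,0.04],
    [-0.0205,-0.0042,0.04],
    [-0.0205,-0.0042,0.04],
    [-0.0205,-0.0042,0.04],
    [0,0,0.03],
    [0,0,0.03],
    [0,0,0.02],
    [0,0,0],
    [0,0,0],
  ],
  rot=[
    [0,0,-0.005],
    [0,0,-0.005],
    [0,0,0],
    [0,0,0],
    [0,0,0],
    [0,0,0],
    [0,0,0],
    [0,0,0],
    [0,0,0],
    [0,0,0],
  ],
  jaw=[-1,-1,-1,-1,-1,-1,-1,-1,-1,-1],
)

```text
time: 5.05
tcp_pos: [0.4934, 0.2444, 0.0538]
tcp_rot: [0.999, 0.051, 0.0, 0.0]
contact_force: [-0.1, 1.0, 0.7]
grip_width: 0.0001
grasp_force: 0.0
```

```bash
python3 go.py .001 .010 .045
```

```text
now board [-0.06    0.0102] 0.0538 F_board [0.  1.  0.7]
shift [0.061  0.0003 0.0088] toolx yaw-b 0.0012
```

carry_out(
  linear=[
    [0,0,0.008],
    [0.01,0,0],
    [0.01,0,0],
    [0.01,0,0],
    [0.008,0,0],
    [0.006,0,0],
    [0.006,0,0],
    [0.006,0,0],
    [0.004,0,0],
    [0,0,0],
  ],
  rot=[
    [0,0,0],
    [0,0,0],
    [0,0,0],
    [0,0,0],
    [0,0,0],
    [0,0,0],
    [0,0,0],
    [0,0,0],
    [0,0,0],
    [0,0,0],
  ],
  jaw=[-1,-1,-1,-1,-1,-1,-1,-1,-1,-1],
)

```text
time: 6.05
tcp_pos: [0.5534, 0.2507, 0.0453]
tcp_rot: [0.999, 0.051, 0.0, -0.0]
contact_force: [0.1, 0.5, -0.3]
grip_width: -0.0003
grasp_force: 0.0
```

```bash
python3 go.py .005 .010 .045; python3 - <<'E'
from h import *
cp=r.camera_params("wrist");cv2.imwrite("pics/w2.png",r.capture("wrist"))
import pickle;pickle.dump(cp,open("w2.pkl","wb"))
E
```

```text
now board [0.0003 0.0104] 0.0453 F_board [ 0.1  0.5 -0.3]
shift [0.0047 0.0004 0.0003] toolx yaw-b 0.0013
```

View pics/w2.png

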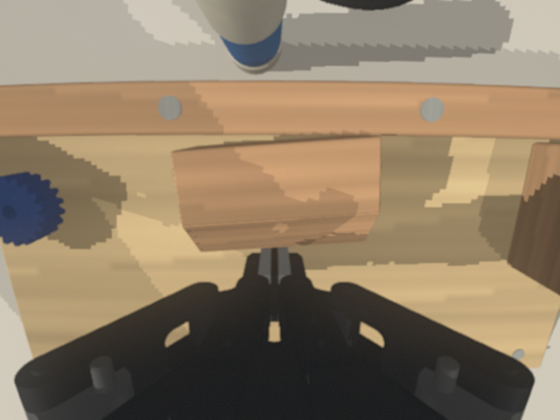

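The offcut's right corner has reached the fence at (380,137). Its left end is still about 15 px short, with a slight tilt, so I'm pushing a bit further.

carry_out(
  linear=[
    [0.003,0,0],
    [0.002,0,0],
    [0.002,0,0],
    [0.001,0,0],
    [0.001,0,0],
    [0,0,0],
  ],
  rot=[
    [0,0,0],
    [0,0,0],
    [0,0,0],
    [0,0,0],
    [0,0,0],
    [0,0,0],
  ],
  jaw=[-1,-1,-1,-1,-1,-1],
)

```text
time: 6.7
tcp_pos: [0.5576, 0.2512, 0.0445]
tcp_rot: [0.999, 0.052, -0.004, 0.001]
contact_force: [-12.7, -0.8, 6.8]
grip_width: 0.0003
grasp_force: 6.3
```

```bash
python3 go.py .005 .010 .045; python3 - <<'E'
from h import *
cp=r.camera_params("wrist");cv2.imwrite("pics/w3.png",r.capture("wrist"))
import pickle;pickle.dump(cp,open("w3.pkl","wb"))
E
```

```text
now board [0.0046 0.0105] 0.0445 F_board [-12.7   0.5   6.8]
shift [ 0.0004  0.0005 -0.0005] toolx yaw-b 0.003
```

View pics/w3.png

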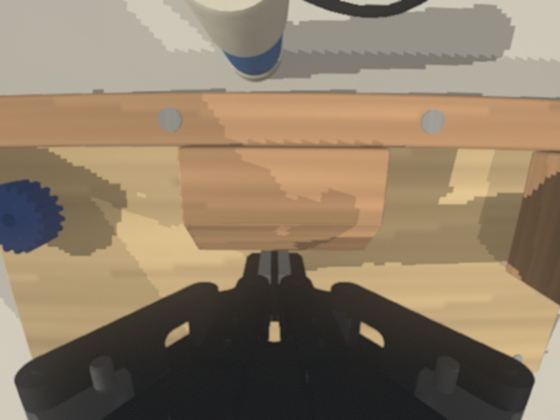

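The offcut is flush with the fence (top edge (180,147) to (388,150)) at about 13 N. Next I back off and move to its left (+y) end.

```bash
python3 - <<'E'
from off import *
c=pickle.load(open("w3.pkl","rb"))
for q in[(180,147),(388,150)]: print(tob(at(c,q,.055)))
for q in[(198,249),(372,249)]: print(tob(at(c,q,.035)))
print("stop top corners",tob(at(c,(534,152),.055)),"pin",tob(at(c,(22,216),.031)))
E
python3 go.py -.05 .010 .12
```

```text
[0.06520019 0.0461093 ]
[ 0.0644014  -0.03111819]
[0.01582986 0.04771029]
[ 0.01601613 -0.03616432]
stop top corners [ 0.06456439 -0.08879851] pin [0.03084224 0.13623814]
now board [0.0046 0.0105] 0.0444 F_board [-12.3  -0.4   6.7]
shift [-0.0551  0.0005 -0.0752] toolx yaw-b 0.003
```

carry_out(
  linear=[
    [-0.015,0,0],
    [-0.015,0,0],
    [0,0,-0.04],
    [0,0,-0.04],
    [0.02,-0.024,0],
    [0.02,-0.024,0],
    [0.018,-0.022,0],
    [0,0,0],
    [0,0,0],
  ],
  rot=[
    [0,0,0],
    [0,0,0],
    [0,0,0],
    [0,0,0],
    [0,0,0],
    [0,0,0],
    [0,0,0],
    [0,0,0],
    [0,0,0],
  ],
  jaw=[-1,-1,-1,-1,-1,-1,-1,-1,-1],
)

```text
time: 7.65
tcp_pos: [0.5822, 0.3243, 0.1249]
tcp_rot: [0.999, 0.051, -0.0, 0.0]
contact_force: [-0.9, 0.5, 0.1]
grip_width: 0.0001
grasp_force: 0.0
```

```bash
python3 go.py .037 .080 .045
```

```text
now board [0.0364 0.0808] 0.1249 F_board [-0.8  0.6  0.1]
shift [0.0007 0.0008 0.0799] toolx yaw-b 0.0023
```

carry_out(
  linear=[
    [0,0,0.03],
    [0,0,0.03],
    [0,0,0.019],
    [0,0.01,0],
    [0,0.012,0],
    [0,0.012,0],
    [0,0.012,0],
    [0,0.012,0],
    [0,0.012,0],
    [0,0.012,0],
  ],
  rot=[
    [0,0,0],
    [0,0,0],
    [0,0,0],
    [0,0,0],
    [0,0,0],
    [0,0,0],
    [0,0,0],
    [0,0,0],
    [0,0,0],
    [0,0,0],
  ],
  jaw=[-1,-1,-1,-1,-1,-1,-1,-1,-1,-1],
)

```text
time: 8.65
tcp_pos: [0.5911, 0.2413, 0.0466]
tcp_rot: [0.999, 0.051, 0.0, -0.0]
contact_force: [0.7, 0.4, 0.0]
grip_width: 0.0001
grasp_force: 0.2
```

```bash
python3 go.py .037 -.025 .045; python3 - <<'E'
from h import *
cp=r.camera_params("wrist");cv2.imwrite("pics/w4.png",r.capture("wrist"))
import pickle;pickle.dump(cp,open("w4.pkl","wb"))
E
```

```text
now board [ 0.0369 -0.0026] 0.0466 F_board [0.7 0.3 0. ]
shift [0.0001 0.0224 0.0016] toolx yaw-b 0.0013
```

View pics/w4.png

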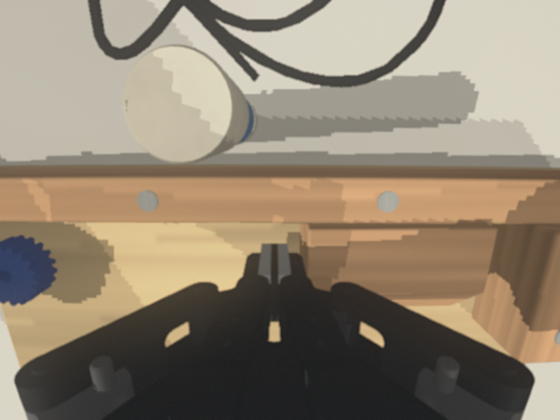

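The offcut's left end is now at (302,226) and its right end is close to the stop at about (497,240). It is still along the fence, and the gear and glue stick are undisturbed.

carry_out(
  linear=[
    [0,0.008,0],
    [0,0.006,0],
    [0,0.004,0],
    [0,0.003,0],
    [0,0.002,0],
    [0,0.002,0],
    [0,0,0],
  ],
  rot=[
    [0,0,0],
    [0,0,0],
    [0,0,0],
    [0,0,0],
    [0,0,0],
    [0,0,0],
    [0,0,0],
  ],
  jaw=[-1,-1,-1,-1,-1,-1,-1],
)

```text
time: 9.4
tcp_pos: [0.5933, 0.2174, 0.0462]
tcp_rot: [0.999, 0.051, -0.0, 0.0]
contact_force: [-0.6, 0.1, -0.2]
grip_width: -0.0004
grasp_force: 0.0
```

```bash
python3 go.py .037 -.028 .045
```

```text
now board [ 0.0367 -0.0266] 0.0462 F_board [-0.6  0.1 -0.2]
shift [0.0003 0.0014 0.0012] toolx yaw-b 0.0015
```

carry_out(
  linear=[
    [0,0.002,0],
    [0,0.002,0],
    [0,0.002,0],
    [0,0.001,0],
    [0,0,0],
  ],
  rot=[
    [0,0,0],
    [0,0,0],
    [0,0,0],
    [0,0,0],
    [0,0,0],
  ],
  jaw=[-1,-1,-1,-1,-1],
)

```text
time: 9.9
tcp_pos: [0.5937, 0.2139, 0.0467]
tcp_rot: [0.999, 0.052, 0.0, -0.002]
contact_force: [-0.8, 8.0, -0.0]
grip_width: -0.0004
grasp_force: 4.2
```

```bash
python3 go.py .037 -.028 .045
```

```text
now board [ 0.0367 -0.0302] 0.0467 F_board [ 0.  8. -0.]
shift [ 0.0003 -0.0022  0.0017] toolx yaw-b 0.0038
```

carry_out(
  linear=[
    [0,-0.012,0],
    [0,0,-0.03],
    [0,0,-0.03],
    [-0.015,0.02,0],
    [-0.014,0.02,0],
    [-0.014,0.018,0],
    [0,0,0],
    [0,0,0],
  ],
  rot=[
    [0,0,0],
    [0,0,0],
    [0,0,0],
    [0,0,0],
    [0,0,0],
    [0,0,0],
    [0,0,0],
    [0,0,0],
  ],
  jaw=[-1,-1,-1,-1,-1,-1,-1,-1],
)

```text
time: 10.7
tcp_pos: [0.5561, 0.1605, 0.1065]
tcp_rot: [0.999, 0.05, 0.0, 0.0]
contact_force: [0.2, 1.6, 0.4]
grip_width: -0.0002
grasp_force: 0.0
```

```bash
python3 go.py -.0065 -.080 .088; python3 - <<'E'
from h import *
cp=r.camera_params("wrist");cv2.imwrite("pics/w5.png",r.capture("wrist"))
import pickle;pickle.dump(cp,open("w5.pkl","wb"))
E
```

```text
now board [-0.006  -0.0796] 0.1065 F_board [0.4 1.6 0.4]
shift [-0.0006  0.0004  0.0185] toolx yaw-b 0.0009
```

View pics/w5.png

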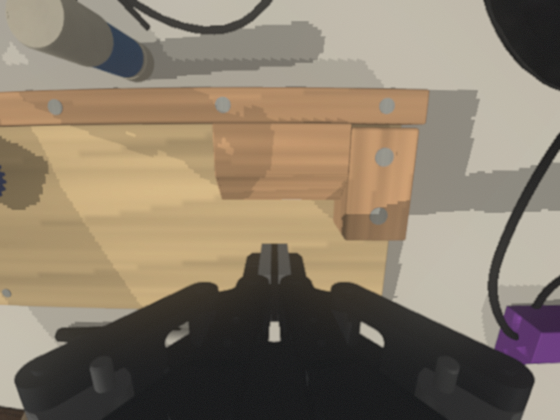

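The offcut is seated in the corner: top edge (213,125) to (349,124), with its end against the stop. Now the diagonal push on the bevel.

carry_out(
  linear=[
    [0,0,0.009],
    [0,0,0.009],
    [0.005,0,0.005],
    [0.005,0,0.005],
    [0.004,0,0.004],
    [0.003,0,0.003],
    [0.002,0,0.002],
    [0.002,0,0.002],
    [0,0,0],
  ],
  rot=[
    [0,0,0],
    [0,0,0],
    [0,0,0],
    [0,0,0],
    [0,0,0],
    [0,0,0],
    [0,0,0],
    [0,0,0],
    [0,0,0],
  ],
  jaw=[-1,-1,-1,-1,-1,-1,-1,-1,-1],
)

```text
time: 11.65
tcp_pos: [0.577, 0.1626, 0.0672]
tcp_rot: [0.999, 0.051, -0.0, 0.0]
contact_force: [0.0, -0.9, 0.3]
grip_width: 0.0002
grasp_force: 0.0
```

```bash
python3 go.py .0145 -.080 .067
```

```text
now board [ 0.015  -0.0796] 0.0672 F_board [-0.1 -0.9  0.3]
shift [-0.0005  0.0004  0.0002] toolx yaw-b 0.0014
```

carry_out(
  linear=[
    [0.001,0,0.001],
    [0.001,0,0.001],
    [0.001,0,0.001],
    [0.001,0,0.001],
    [0,0,0],
  ],
  rot=[
    [0,0,0],
    [0,0,0],
    [0,0,0],
    [0,0,0],
    [0,0,0],
  ],
  jaw=[-1,-1,-1,-1,-1],
)

```text
time: 12.15
tcp_pos: [0.5784, 0.1629, 0.0657]
tcp_rot: [0.999, 0.051, -0.002, 0.001]
contact_force: [-18.6, -4.5, 34.3]
grip_width: -0.0003
grasp_force: 19.1
```

```bash
python3 go.py .0145 -.080 .067
```

```text
now board [ 0.0164 -0.0794] 0.0657 F_board [-19.   -2.6  34.3]
shift [-0.0019  0.0006 -0.0013] toolx yaw-b 0.0021
```

Pressed 19 N toward the fence and 34 N down. I'll balance it closer to the normal, with a slight bias to the stop.

carry_out(
  linear=[
    [0,0.001,-0.0005],
    [0,0.001,-0.0005],
    [0,0,0],
    [0,0,0],
    [0,0,0],
  ],
  rot=[
    [0,0,0],
    [0,0,0],
    [0,0,0],
    [0,0,0],
    [0,0,0],
  ],
  jaw=[-1,-1,-1,-1,-1],
)

```text
time: 12.65
tcp_pos: [0.5784, 0.1627, 0.0659]
tcp_rot: [0.999, 0.052, -0.002, -0.0]
contact_force: [-14.2, 1.3, 23.6]
grip_width: -0.0002
grasp_force: 13.6
```

```bash
python3 go.py .0145 -.080 .067; python3 - <<'E'
from h import *
im=r.capture("wrist")[90:300,150:430];cv2.imwrite("pics/w6.png",cv2.resize(im,None,fx=2.5,fy=2.5,interpolation=cv2.INTER_CUBIC))
E
```

```text
now board [ 0.0164 -0.0796] 0.0659 F_board [-14.    2.7  23.6]
shift [-0.0019  0.0004 -0.0011] toolx yaw-b 0.0036
```

View pics/w6.png

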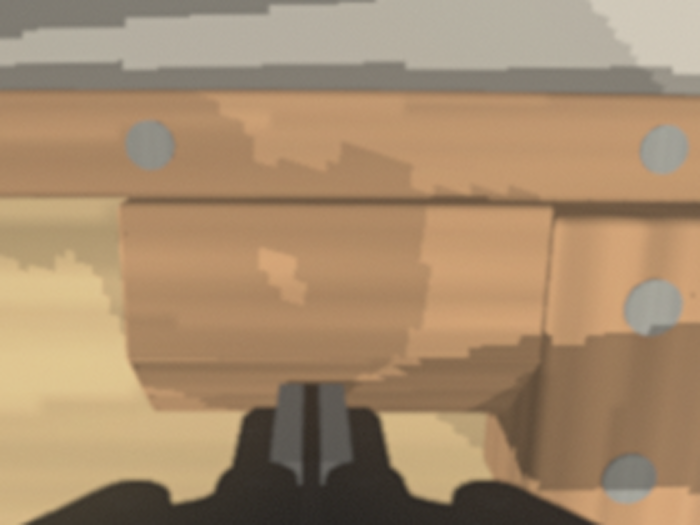

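The fingertips sit on the bevel at (312,385). The offcut is flush with the fence along (125–552,202) and tight to the stop at x≈550. The push holds steady at about 14 N into the fence and 24 N down, so I'm handing in.

```bash
python3 -c "
from rig import r
print(r.job_done())"
```

```text
the job is handed in; nothing more can be done
None
```

The offcut is seated against the fence and the stop block, and I handed the job in with the arm still pressing its bevel at about 14 N into the fence and 24 N down; the hand-in returned no verdict.

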